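# Stack the spindle: sleeve, washer, retaining fork

## Robot

A 7-joint arm with a two-finger parallel gripper is mounted at the origin on the work surface. World frame = base frame: x ahead of the robot, y to its left, z up, the work surface at z = 0. Lengths are in mm, angles in rad, forces in N, time in s.
With the tool pointing down it reaches from about 425 to 875 mm from the base axis. Payload 8.4 kg.
Tool frame: the origin (TCP) lies at the very end of the fingers, on their centre line; the grasp point (between the pads) lies 19 mm behind it; z points along the fingers, x is the direction in which the jaws open and shut, and the axes are right-handed (so a half turn about z gives the same grasp; the last joint's range is limited). The gripper opens to 87 mm and grips with 3 to 60 N. Pads are 19 mm wide; open, the fingers measure 117 mm over their backs; the gripper's body (75 mm by 190 mm) begins 51 mm behind the grasp point.
Start: joints at [-0.099, 0.333, 0.04, 1.465, -0.013, 1.343, -0.059], TCP at [649.972, -0.012, 222.546] pointing down, gripper open.
Joint ranges: [-2.58, 2.58], [-0.38, 2.09], [-1.3, 1.39], [0.25, 2.4], [-1.5, 4.64], [0.08, 2.09], [-2.65, 2.65]. Speed limits (rad/s): [2.22, 2.22, 2.79, 2.79, 3.14, 3.14, 3.14].

## Interface

Orientations are given as a rotation vector (axis times angle).
In Python, from plant import manip gives the robot as it stands.
- The arm moves only by the tool play_rows, never from a script. Its argument "motion" is a list of rows, each an object with "rot": the turn, a rotation vector about the tool's x, y, z in rad, a list of three; "translation": the shift along the tool's x, y, z in m, a list of three; "hand": the closure, from 0 (fully open) to 1 (shut). A call has 1 to 20 rows; each row shifts and turns the commanded pose from where the row before left it, along the tool's axes as they then stand; what a row does not reach is not made up. A row lasts 1/10 s, in which the tool goes at most 50 mm and 8.59 degrees, less where a joint would pass 70% of its speed; a pose out of reach is approached as far as the arm can. A call with a gripper value outside its range is refused whole. The fingers move at their own pace and stop on an object; the grip force is fixed at half the most. Time passes only in rows, so rows that do not move let the fingers close. It gives the time, the measured TCP pose, the force and the opening at its end, in the units of the state.
- manip.read_state(): the state, without advancing time (a new reading comes with each control period).
- manip.capture(name): name is "scene" or "side" or "wrist"; returns a dict with "img" (400x640x3 uint8, red, green, blue), "fx", "fy", "cx", "cy" (pixels), "k1" (the pictures are not rectified: a ray, as slopes to the right and down, at radius r is drawn at 1 + k1 r^2 times it, then the intrinsics apply), "rvec" (rotation vector, rad) and "tvec" (3), from world to camera coordinates, as OpenCV has them; the wrist camera has in their place "hand_eye" (4x4, takes a point from camera to tool coordinates, whose origin is the TCP and whose axes are the tool frame's). Camera axes: x right, y down, z forward; pixel columns grow to the right and rows downward; lengths in mm; the calibration is good to about 2 mm. A picture is of the moment at which its call begins: read the wrist's pose just before it. There is no depth.
- manip.finish_job(): hands the job in, once; it reports no verdict.
The state is a dict: "time_s": time; "joint_positions": joint angles; "qd": joint speeds; "joint_torque": joint torques, N m; "eef_pos": TCP position; "ee_rot": TCP orientation; "ft_force": force on the tool from outside, world axes, zero at the start; "wrist_torque": the same for the moment, N m; "opening": finger opening in mm.
Only numpy, scipy, OpenCV 4.12 (cv2) and the standard library are available. Lean on these libraries where they do the work, as an engineer would, in place of code of your own. Each camera call takes 0.05 s, during which the arm holds its last target. There are 200 camera calls.

## Task

On the spindle test stand, slide the tall spacer sleeve down over the shaft onto the bearing, then the large washer on top of it, and then push the retaining fork fully home by its tab so that it holds the stack down on its spring. The shaft's place in its slot is not exactly known, so find it by touch, and be gentle: do not press the sleeve or the washer with more than about 25 N, and leave the other things on the bench where they are.

Things in the scene. Friction and masses are not known exactly. Their poses are not given: they have to be found in the camera images.
- stand: Spindle test stand, fixed to the bench: aluminium base 210 x 90 x 12 mm (x -165 to +45), a fork guide block on its -x half, an upright shaft. Origin: bench level, nominal shaft axis; z up; x runs along the fork's slide towards its home end. With sleeve and washer on, the washer's top is 76 mm up; the fork forces the stack down 3 mm.
- shaft_top (a point): Nominal centre of the top of the polished steel shaft, 94 mm above the bench. Shaft diameter 16, bevelled to 12.8 over the top 3 mm. The shaft is clamped in a slot (carriage 48 x 64, 22 mm high): its real axis is up to 10.5 mm to either side of this point along the stand's x (none along y), different each time and not measured: find it by touch or sight. It does not shift.
- bearing_top (a point): Nominal centre of the top of the ball bearing already on the shaft (OD 35, 10 thick), 40 mm above the bench; in truth it is off along x with the shaft. It floats on a spring: sinks from 3 N, then 1.5 N per mm, at most 5 mm, where it stops hard.
- fork (a joint): Flat steel retaining fork sliding along the stand's +x: 0 = drawn back (start), 0.070 m = home (hard stop). Slot 20 mm, tines 11 wide, 42 over all; underside 73, top 79 mm up; the last 14 mm of the tines slope upward and wedge the washer down. Tips at stand x = -42 mm drawn back, +28 mm home. Friction about 2.5 N, some 8 N more while wedging. Stays where left.
- fork_tab (a point): Centre of the top of the fork's upright tab: 10 mm thick along the stand's x, 24 mm wide along y, from 79 to 109 mm above the bench. At stand x = -136 mm when drawn back, -66 mm when home. Take it by its 10 mm thickness from above, or push its -x face.
- sleeve: The tall spacer sleeve: plain aluminium tube, OD 32, bore 18, 30 mm tall, standing loose on the bench. Origin: centre of its underside; z along its axis. Weighs 35 to 70 g. Either end may be up.
- sleeve_mid (a point): Centre of the sleeve, 15 mm above its underside.
- washer: The large washer: plain steel, OD 42, bore 18, 6 mm thick, 50 g, lying flat on the bench. Origin: centre of its underside; z along its axis.
- washer_mid (a point): Centre of the washer, 3 mm above its underside.
- short_spacer: Bystander to leave alone: a spare aluminium spacer, OD 32, bore 18, only 12 tall; not the one wanted (mm). Origin: centre of its underside.
- small_washer: Bystander to leave alone: a spare steel washer, OD 26, bore 10, 4 thick; its hole is too small for the shaft (mm). Origin: centre of its underside.
- screw_jar: Bystander to leave alone: clear screw jar with black cap, diameter 48, 55 tall, standing (mm). Origin: centre of its underside.
- driver: Bystander to leave alone: screwdriver lying flat, 180 long (mm). Origin: centre of its underside.
- board: Bystander to leave alone: green circuit board 120 x 90 on a black heat sink, 20 tall (mm). Origin: centre of its underside.
- multimeter: Bystander to leave alone: grey hand-held multimeter lying flat, 160 x 80 x 34 (mm). Origin: centre of its underside.
- adapter: Bystander to leave alone: steel coaxial adapter standing on end, diameter 19, 34 tall (mm). Origin: centre of its underside.
There are look-alikes about, which are no part of the job. Of the things that look like the sleeve, the larger one is meant.

How it is judged (in metres and radians):
On the way, in this order (a step that is already met when the one before it is completed fails the run):
1. the sleeve is down over the shaft and sits on the bearing (x of sleeve_mid in the frame of stand between -0.0125 and 0.0125 m and y of sleeve_mid in the frame of stand between -0.003 and 0.003 m and z of sleeve_mid in the frame of stand between 0.0495 and 0.0575 m and angle between the z axis of sleeve and the z axis of stand, either way round below 0.1 rad), for 0.2 s.
2. the washer lies on the sleeve, over the shaft, with the fork still drawn back (all of step 1 and x of washer_mid in the frame of stand between -0.0125 and 0.0125 m and y of washer_mid in the frame of stand between -0.003 and 0.003 m and z of washer_mid in the frame of stand between 0.0675 and 0.0755 m and angle between the z axis of washer and the z axis of stand, either way round below 0.1 rad and distance between washer_mid and sleeve_mid between 0.0165 and 0.02 m and value of joint fork below 0.03 m), for 0.2 s.
3. the fork is fully home over the washer (x of sleeve_mid in the frame of stand between -0.0125 and 0.0125 m and y of sleeve_mid in the frame of stand between -0.003 and 0.003 m and z of sleeve_mid in the frame of stand between 0.0495 and 0.0535 m and angle between the z axis of each of sleeve, washer and the z axis of stand, either way round below 0.1 rad and x of washer_mid in the frame of stand between -0.0125 and 0.0125 m and y of washer_mid in the frame of stand between -0.003 and 0.003 m and z of washer_mid in the frame of stand between 0.0675 and 0.0715 m and distance between washer_mid and sleeve_mid between 0.0165 and 0.02 m and value of joint fork above 0.068 m), for 0.2 s.
At the end, for the whole second after the job is handed in: The sleeve stands on the bearing and the washer lies on the sleeve, both over the shaft, flat to within 0.1 rad and at rest; the fork is within 2 mm of fully home and holds the stack pressed down 3 mm (washer's centre 67.5 to 71.5 mm, sleeve's centre 49.5 to 53.5 mm above the bench) (all of step 3 and linear speed of each of sleeve, washer below 0.02 m/s); the robot touches nothing.
It fails at once if the sleeve is pressed against the stand with more than 30 N (contact force between sleeve and stand above 30 N).
It fails at once if the washer is pressed against the sleeve or the stand with more than 30 N (contact force between washer and stand above 30 N or contact force between washer and sleeve above 30 N).
It fails at once if a bystander is moved by more than 3 cm (distance of any of short_spacer, small_washer, screw_jar, driver, board, multimeter, adapter from where it was at the start of the episode above 0.03 m).
It also fails if it takes over 72 s, if anything falls off the work surface, if the arm or the gripper's body presses on something with over 40 N, if the wrist force passes 120 N, or if a joint passes its speed limit or range.

## Working session

There is one attempt and no reset: what is moved stays moved. The work goes in short steps, Python scripts to look and compute and a tool call to move; the robot and the scene stay as the last step left them, time stands still between calls to the robot, and variables do not carry over. Pictures are saved under pics/ and viewed, about 8 in all and at most 12, crops included, and the job is handed in when it is done.

Besides the shell and the picture viewer there is one more tool, called after ">>>" as name(argument=value, ...) on one line, values as JSON. play_rows: Moves the arm, as the interface text tells. Its arguments: {"type":"object","properties":{"motion":{"type":"array","items":{"type":"object","properties":{"rot":{"type":"array","items":{"type":"number"}},"translation":{"type":"array","items":{"type":"number"}},"hand":{"type":"number"}}}}},"required":["motion"]}

```bash
mkdir -p pics; ls; cat > h.py <<'E'
import numpy as np, cv2
from scipy.spatial.transform import Rotation as R
from plant import manip
def grab(n,save=None):
    s=manip.read_state(); c=manip.capture(n)
    if 'rvec' in c and n!='wrist':
        c['R']=R.from_rotvec(np.ravel(c['rvec'])).as_matrix(); c['t']=np.ravel(c['tvec'])
    else:
        H=np.array(c['hand_eye']); Rt=R.from_rotvec(s['ee_rot']).as_matrix()
        Rw=Rt@H[:3,:3]; o=np.array(s['eef_pos'])+Rt@H[:3,3]
        c['R']=Rw.T; c['t']=-Rw.T@o
    if save: cv2.imwrite('pics/'+save,cv2.cvtColor(c['img'],cv2.COLOR_RGB2BGR))
    return c
def proj(c,P):
    q=np.atleast_2d(P)@c['R'].T+c['t']; x=q[:,:2]/q[:,2:]; r2=(x**2).sum(1,keepdims=True)
    x=x*(1+c['k1']*r2); return x*[c['fx'],c['fy']]+[c['cx'],c['cy']]
def onz(c,uv,z):
    d=(np.array(uv,float)-[c['cx'],c['cy']])/[c['fx'],c['fy']]; x=d.copy()
    for _ in range(20): x=d/(1+c['k1']*(x@x))
    v=c['R'].T@np.r_[x,1]; o=-c['R'].T@c['t']; return o+v*(z-o[2])/v[2]
E
python3 - <<'E'
from h import *
s=manip.read_state(); print({k:np.round(v,3) for k,v in s.items()})
import pickle
for n in ('scene','side','wrist'):
    c=grab(n,n+'0.png'); pickle.dump(c,open(n+'0.pkl','wb')); print(n,np.round(-c['R'].T@c['t'],1),c['fx'],c['k1'])
E
```

```text
pics
{'time_s': np.float64(0.0), 'joint_positions': array([-0.099,  0.334,  0.04 ,  1.466, -0.013,  1.343, -0.059]), 'qd': array([-0.002,  0.001,  0.   , -0.   ,  0.002, -0.001, -0.001]), 'joint_torque': array([ 1.0000e-03, -6.5635e+01,  1.3360e+00, -4.0380e+01, -6.0000e-02,
        4.5000e-02,  0.0000e+00]), 'eef_pos': array([ 6.49545e+02, -3.30000e-02,  2.21658e+02]), 'ee_rot': array([ 3.141e+00, -0.000e+00, -2.000e-03]), 'ft_force': array([-0.366, -0.027,  0.247]), 'wrist_torque': array([ 0.006,  0.015, -0.021]), 'opening': np.float64(86.774)}
scene [1139.8 -337.4 1045.9] 456.8838705298035 -0.01993773349303996
side [ 546.3 -857.7  857.8] 443.7437006274433 0.027738379609579714
wrist [649.3  78.1 382.8] 303.5307096436961 -0.03912986620303268
```

View pics/scene0.png

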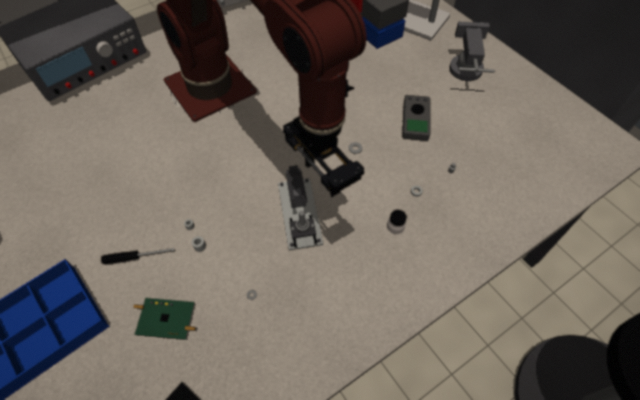

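View pics/side0.png

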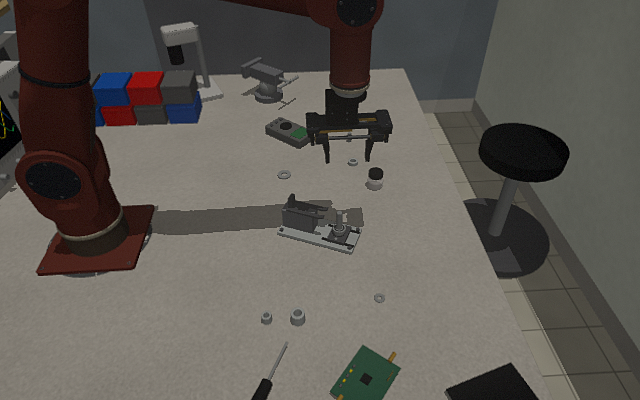

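View pics/wrist0.png

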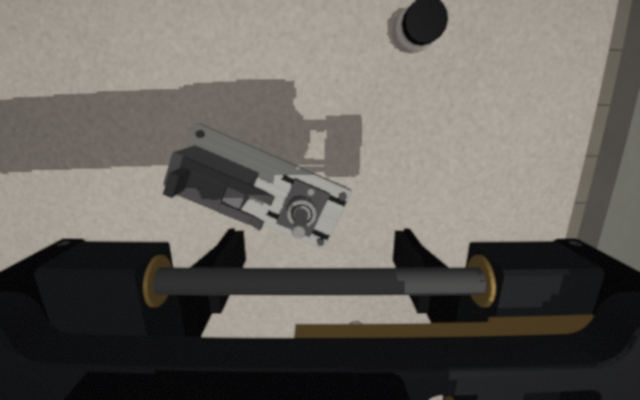

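```bash
python3 - <<'E'
from h import *
import pickle
S,D=[pickle.load(open(n+'0.pkl','rb')) for n in('scene','side')]
pts={'big':((199,243),(298,317),15),'small':((190,224),(267,318),10),'ringA':((356,148),(284,174),3),'ringB':((416,191),(353,162),3),'ringC':((252,294),(380,298),3),'jar':((397,222),(375,180),27)}
for k,(a,b,z) in pts.items(): print(k,onz(S,a,z).round(0),onz(D,b,z).round(0))
def cr(c,u,v,w=36,h=24,f=8): return cv2.resize(cv2.cvtColor(c['img'][v-h//2:v+h//2,u-w//2:u+w//2],cv2.COLOR_RGB2BGR),(w*f,h*f),interpolation=cv2.INTER_CUBIC)
a=np.hstack([cr(D,283,318,64,32,6),cr(D,284,174,32,32,6),cr(D,353,162,32,32,6)])
b=np.hstack([cr(D,380,298,32,32,6),cr(D,320,222,96,56,6)[:192*2]] ) if 0 else None
b=np.hstack([cr(D,320,225,88,60,6),cr(D,380,298,40,60,6)])
cv2.imwrite('pics/m1.png',np.vstack([a,b]))
E
```

```text
big [ 515. -289.   15.] [ 515. -293.   15.]
small [ 447. -284.   10.] [ 447. -287.   10.]
ringA [485. 234.   3.] [481. 233.   3.]
ringB [701. 278.   3.] [702. 278.   3.]
ringC [ 706. -245.    3.] [ 705. -248.    3.]
jar [757. 160.  27.] [752. 152.  27.]
```

View pics/m1.png

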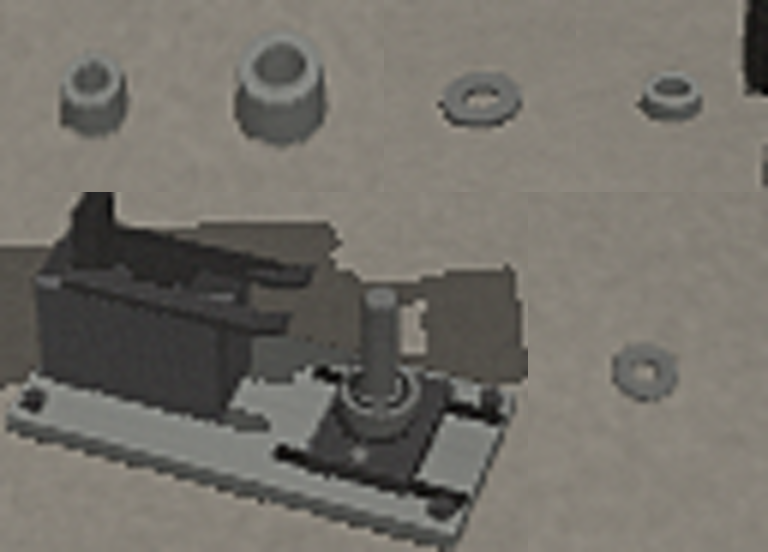

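```bash
python3 - <<'E'
from h import *
import pickle
W=pickle.load(open('wrist0.pkl','rb'))
i=cv2.cvtColor(W['img'],cv2.COLOR_RGB2BGR)[115:255,160:360]
cv2.imwrite('pics/w1.png',cv2.resize(i,(800,560),interpolation=cv2.INTER_CUBIC))
print(proj(W,[[649.5,0,221.7],[649.5,0,0],[649.5,0,94]]).round(0), W['hand_eye'])
E
```

```text
[[320. 245.]
 [319. 168.]
 [319. 187.]] [[ 9.99999847e-01  5.03742012e-04  2.29469329e-04 -5.31718452e-01]
 [-5.48454023e-04  9.57752696e-01  2.87592548e-01 -7.81055683e+01]
 [-7.49024199e-05 -2.87592629e-01  9.57752825e-01 -1.61078561e+02]
 [ 0.00000000e+00  0.00000000e+00  0.00000000e+00  1.00000000e+00]]
```

View pics/w1.png

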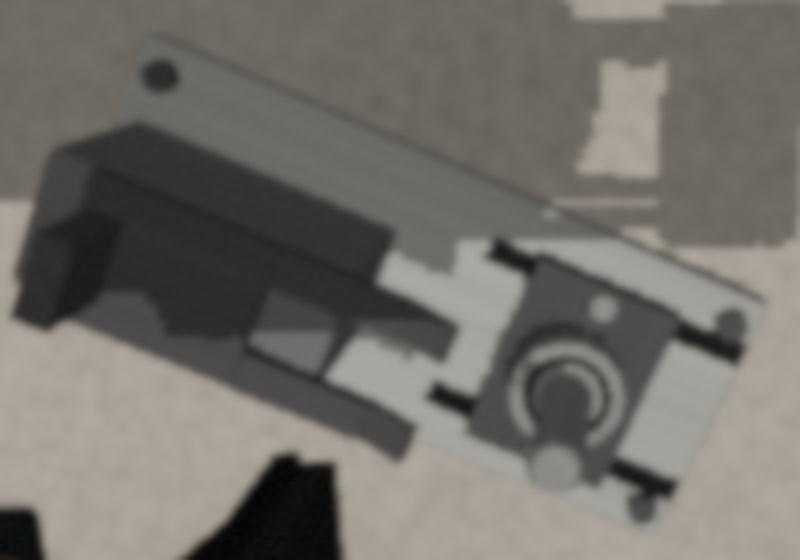

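```bash
cat >> h.py <<'E'
def fit_stand(c,obs):
    from scipy.optimize import least_squares
    L=np.array([o[0] for o in obs],float); U=np.array([o[1] for o in obs],float)
    def w(p):
        a=p[2]; return np.c_[p[0]+L[:,0]*np.cos(a)-L[:,1]*np.sin(a),p[1]+L[:,0]*np.sin(a)+L[:,1]*np.cos(a),L[:,2]]
    f=lambda p:(proj(c,w(p))-U).ravel()
    r=least_squares(f,[640,0,-.4],loss='soft_l1',x_scale=[10,10,.1]); return r.x,f(r.x).reshape(-1,2)
E
python3 - <<'E'
from h import *
import pickle
W=pickle.load(open('wrist0.pkl','rb'))
k=lambda x,y:((x+.5)/4-.5+160,(y+.5)/4-.5+115)
obs=[((-165,45,12),k(150,33)),((45,45,12),k(767,300)),((45,-45,12),k(655,537)),((-42,21,79),k(458,325)),((-42,10,79),k(445,362)),((-42,-10,79),k(415,428)),((-42,-21,79),k(400,460))]
p,r=fit_stand(W,obs[:3]);print('base',p.round(3),r.round(1).tolist())
p2,r=fit_stand(W,obs);print('all',p2.round(3),r.round(1).tolist())
for p in(p,p2):
  for n,q,z in(('shaft',k(553,466),94),('bearing',k(567,397),40)):
    w=onz(W,q,z); d=w[:2]-p[:2]; a=p[2]; print(n,w.round(1),(d@[np.cos(a),np.sin(a)]).round(1),(d@[-np.sin(a),np.cos(a)]).round(1))
S,D=[pickle.load(open(n+'0.pkl','rb')) for n in('scene','side')]
def z(c,u,v):pass
# shaft top in side crop (m1: x=381,y=297 with crop origin u 276,v 195)
u=(276+(381+.5)/6-.5,195+(297-192+.5)/6-.5); print('side shaft',onz(D,u,94).round(1))
u=(276+(380+.5)/6-.5,195+(390-192+.5)/6-.5); print('side bearing',onz(D,u,40).round(1))
E
```

```text
base [ 6.32147e+02 -4.90480e+01 -4.13000e-01] [[-2.9, -0.5], [1.1, 0.5], [0.3, 0.1]]
all [ 6.32043e+02 -4.94500e+01 -4.14000e-01] [[-2.9, -0.2], [1.0, 0.9], [0.2, 0.4], [-0.0, -0.1], [-0.6, -0.2], [0.3, -0.5], [0.4, 0.1]]
shaft [627.3 -46.8  94. ] -5.4 0.1
bearing [627.8 -47.7  40. ] -4.5 -0.5
shaft [627.3 -46.8  94. ] -5.4 0.5
bearing [627.8 -47.7  40. ] -4.6 -0.1
side shaft [626.8 -48.8  94. ]
side bearing [626.9 -49.9  40. ]
```

>>> play_rows(motion=[{"translation":[-0.0134,0.0291,0.01],"rot":[0,0,0],"hand":0.4},{"translation":[-0.0134,0.0291,0.01],"rot":[0,0,0],"hand":0.4},{"translation":[-0.0134,0.0291,0.01],"rot":[0,0,0],"hand":0.4},{"translation":[-0.0134,0.0291,0.01],"rot":[0,0,0],"hand":0.4},{"translation":[-0.0134,0.0291,0.01],"rot":[0,0,0],"hand":0.4},{"translation":[-0.0134,0.0291,0.01],"rot":[0,0,0],"hand":0.4},{"translation":[-0.0134,0.0291,0.01],"rot":[0,0,0],"hand":0.4},{"translation":[-0.0134,0.0291,0.01],"rot":[0,0,0],"hand":0.4},{"translation":[-0.0134,0.0291,0.01],"rot":[0,0,0],"hand":0.4},{"translation":[-0.0134,0.0291,0.01],"rot":[0,0,0],"hand":0.4},{"translation":[0,0,0],"rot":[0,0,0.083],"hand":0.4},{"translation":[0,0,0],"rot":[0,0,0.083],"hand":0.4},{"translation":[0,0,0],"rot":[0,0,0.083],"hand":0.4},{"translation":[0,0,0],"rot":[0,0,0.083],"hand":0.4},{"translation":[0,0,0],"rot":[0,0,0.081],"hand":0.4},{"translation":[0,0,0],"rot":[0,0,0],"hand":0.4}])

```text
time_s: 1.75
eef_pos: [515.8, -290.9, 122.3]
ee_rot: [-3.074, 0.646, 0.001]
ft_force: [0.6, 0.6, 0.4]
opening: 52.4
```

```bash
cat >> h.py <<'E'
def st():
    s=manip.read_state(); M=R.from_rotvec(s['ee_rot']).as_matrix()
    print('t',round(s['time_s'],2),'pos',np.round(s['eef_pos'],1),'yaw',round(float(np.arctan2(M[1,0],M[0,0])),4),'tilt',M[:2,2].round(4),'F',np.round(s['ft_force'],1),'open',round(s['opening'],1)); return s,M
def totool(d,M): return (M.T@np.array(d,float)).round(1)
E
python3 - <<'E'
from h import *
s,M=st()
W=grab('wrist'); p=proj(W,[515,-291,30])[0]; print(p)
u,v=p.astype(int)
i=cv2.cvtColor(W['img'],cv2.COLOR_RGB2BGR); u0,v0=u-75,v-55
cv2.imwrite('pics/w2.png',cv2.resize(i[v0:v0+110,u0:u0+150],(750,550),interpolation=cv2.INTER_CUBIC)); print(u0,v0)
import pickle; pickle.dump(W,open('w2.pkl','wb'))
E
```

```text
t 1.75 pos [ 515.8 -290.9  122.3] yaw -0.4142 tilt [-0.0005  0.0002] F [0.6 0.6 0.4] open 52.4
[318.19318387 198.28147945]
243 143
```

View pics/w2.png

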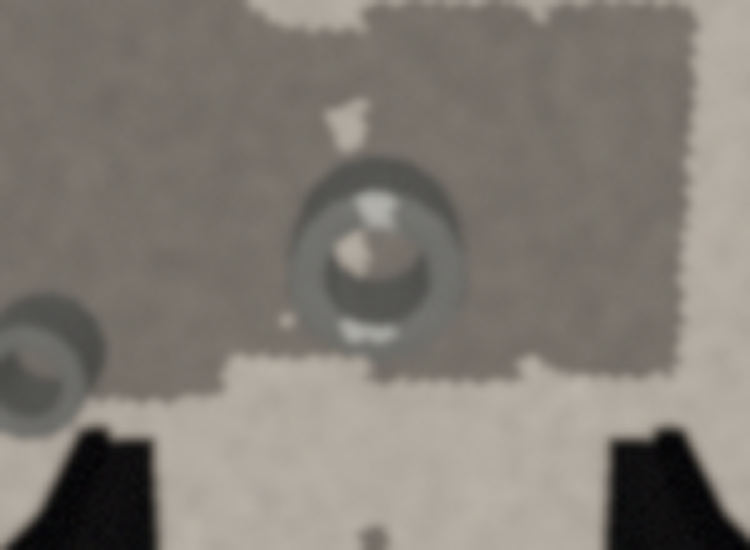

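>>> play_rows(motion=[{"translation":[0,-0.001,0.02],"rot":[0,0,0],"hand":0.4},{"translation":[0,0,0.025],"rot":[0,0,0],"hand":0.4},{"translation":[0,0,0.025],"rot":[0,0,0],"hand":0.4},{"translation":[0,0,0.02],"rot":[0,0,0],"hand":0.4},{"translation":[0,0,0.015],"rot":[0,0,0],"hand":0.4},{"translation":[0,0,0.01],"rot":[0,0,0],"hand":0.4},{"translation":[0,0,0.001],"rot":[0,0,0],"hand":0.4},{"translation":[0,0,0],"rot":[0,0,0],"hand":0.7},{"translation":[0,0,0],"rot":[0,0,0],"hand":0.7},{"translation":[0,0,0],"rot":[0,0,0],"hand":0.7},{"translation":[0,0,0],"rot":[0,0,0],"hand":0.7},{"translation":[0,0,0],"rot":[0,0,0],"hand":0.7},{"translation":[0,0,0],"rot":[0,0,0],"hand":0.7}])

```text
time_s: 3.1
eef_pos: [516.8, -290.3, 7.3]
ee_rot: [3.075, -0.644, 0.002]
ft_force: [-0.8, 1.0, 6.0]
opening: 31.1
```

>>> play_rows(motion=[{"translation":[0,0,0],"rot":[0,0,0],"hand":0.4},{"translation":[0,0,0],"rot":[0,0,0],"hand":0.4},{"translation":[0,0,0],"rot":[0,0,0],"hand":0.4},{"translation":[0,0,0],"rot":[0,0,-0.131],"hand":0.4},{"translation":[0,0,0],"rot":[0,0,-0.131],"hand":0.4},{"translation":[0,0,0],"rot":[0,0,-0.131],"hand":0.4},{"translation":[0,0,0],"rot":[0,0,-0.131],"hand":0.4},{"translation":[0,0,0],"rot":[0,0,-0.131],"hand":0.4},{"translation":[0,0,0],"rot":[0,0,-0.131],"hand":0.4},{"translation":[0,0,0],"rot":[0,0,-0.131],"hand":0.4},{"translation":[0,0,0],"rot":[0,0,-0.131],"hand":0.4},{"translation":[0,0,0],"rot":[0,0,-0.131],"hand":0.4},{"translation":[0,0,0],"rot":[0,0,-0.131],"hand":0.4},{"translation":[0,0,0],"rot":[0,0,-0.131],"hand":0.4},{"translation":[0,0,0],"rot":[0,0,-0.131],"hand":0.4},{"translation":[0,0,0],"rot":[0,0,0],"hand":0.4},{"translation":[0,0,0],"rot":[0,0,0],"hand":0.4}])

```text
time_s: 4.8
eef_pos: [516.2, -290.2, 6.4]
ee_rot: [-2.632, -1.715, 0.0]
ft_force: [-0.5, -0.2, -0.1]
opening: 52.3
```

```bash
python3 -c "
from h import *
st()"
```

```text
t 4.8 pos [ 516.2 -290.2    6.4] yaw 1.1548 tilt [-0.0003  0.0003] F [-0.5 -0.2 -0.1] open 52.3
```

>>> play_rows(motion=[{"translation":[0,0,0],"rot":[0,0,0],"hand":0.75},{"translation":[0,0,0],"rot":[0,0,0],"hand":0.75},{"translation":[0,0,0],"rot":[0,0,0],"hand":0.75},{"translation":[0,0,0],"rot":[0,0,0],"hand":0.75},{"translation":[0,0,0],"rot":[0,0,0],"hand":0.75},{"translation":[0,0,-0.01],"rot":[0,0,0],"hand":0.75},{"translation":[0,0,-0.02],"rot":[0,0,0],"hand":0.75},{"translation":[0,0,-0.03],"rot":[0,0,0],"hand":0.75},{"translation":[0,0,-0.03],"rot":[0,0,0],"hand":0.75},{"translation":[0,0,-0.03],"rot":[0,0,0],"hand":0.75},{"translation":[0,0,-0.01],"rot":[0,0,0],"hand":0.75},{"translation":[0,0,0],"rot":[0,0,0],"hand":0.75}])

```text
time_s: 6.0
eef_pos: [517.3, -290.6, 138.6]
ee_rot: [2.626, 1.718, 0.003]
ft_force: [-0.3, -0.6, -1.1]
opening: 31.2
```

>>> play_rows(motion=[{"translation":[0.017,0.001,0],"rot":[0,0,0],"hand":0.75},{"translation":[0.03,0,0],"rot":[0,0,0],"hand":0.75},{"translation":[0.03,0.001,0],"rot":[0,0,0],"hand":0.75},{"translation":[0.03,0,0],"rot":[0,0,0],"hand":0.75},{"translation":[0.03,0.001,0],"rot":[0,0,0],"hand":0.75},{"translation":[0.03,0,0],"rot":[0,0,0],"hand":0.75},{"translation":[0.03,0,0],"rot":[0,0,0],"hand":0.75},{"translation":[0.03,0,0],"rot":[0,0,0],"hand":0.75},{"translation":[0.025,0,0],"rot":[0,0,0],"hand":0.75},{"translation":[0.015,0.001,0],"rot":[0,0,0],"hand":0.75},{"translation":[0,0,0],"rot":[0,0,0],"hand":0.75},{"translation":[0,0,0],"rot":[0,0,0],"hand":0.75},{"translation":[0,0,0],"rot":[0,0,0],"hand":0.75}])

```text
time_s: 7.3
eef_pos: [626.3, -49.1, 136.2]
ee_rot: [2.63, 1.717, -0.002]
ft_force: [0.1, -0.3, -1.4]
opening: 31.2
```

```bash
python3 - <<'E'
from h import *
s,M=st()
W=grab('wrist'); i=cv2.cvtColor(W['img'],cv2.COLOR_RGB2BGR)
print(proj(W,[[627.3,-47.3,94],[*s['eef_pos'][:2],s['eef_pos'][2]+24],[*s['eef_pos'][:2],s['eef_pos'][2]-6]]).round(1))
cv2.imwrite('pics/w3.png',cv2.resize(i[130:280,220:420],(800,600),interpolation=cv2.INTER_CUBIC))
E
```

```text
t 7.3 pos [626.3 -49.1 136.2] yaw 1.1567 tilt [-0.0008 -0.0009] F [ 0.1 -0.3 -1.4] open 31.2
[[323.3 220.2]
 [320.7 267.2]
 [320.5 241.8]]
```

View pics/w3.png

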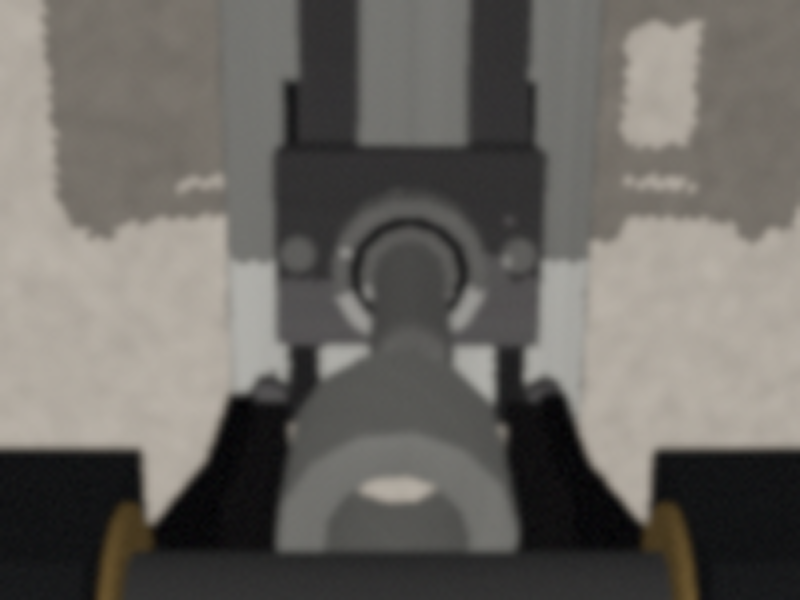

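>>> play_rows(motion=[{"translation":[0.0018,0,0.005],"rot":[0,0,0],"hand":0.75},{"translation":[0,0,0.01],"rot":[0,0,0],"hand":0.75},{"translation":[0,0,0.01],"rot":[0,0,0],"hand":0.75},{"translation":[0,0,0.005],"rot":[0,0,0],"hand":0.75},{"translation":[0,0,0],"rot":[0,0,0],"hand":0.75},{"translation":[0,0,0],"rot":[0,0,0],"hand":0.75}])

```text
time_s: 7.95
eef_pos: [627.6, -45.4, 106.4]
ee_rot: [-2.628, -1.72, 0.0]
ft_force: [-0.3, -0.0, -0.4]
opening: 31.3
```

>>> play_rows(motion=[{"translation":[0,0,0.002],"rot":[0,0,0],"hand":0.75},{"translation":[0,0,0.002],"rot":[0,0,0],"hand":0.75},{"translation":[0,0,0.001],"rot":[0,0,0],"hand":0.75},{"translation":[0,0,0.001],"rot":[0,0,0],"hand":0.75},{"translation":[0,0,0.001],"rot":[0,0,0],"hand":0.75},{"translation":[0,0,0],"rot":[0,0,0],"hand":0.75}])

```text
time_s: 8.55
eef_pos: [627.5, -45.4, 99.4]
ee_rot: [-2.629, -1.72, 0.0]
ft_force: [0.2, -1.0, -0.2]
opening: 30.9
```

>>> play_rows(motion=[{"translation":[0,0,-0.002],"rot":[0,0,0],"hand":0.75},{"translation":[-0.0018,0,0],"rot":[0,0,0],"hand":0.75},{"translation":[0,0,0],"rot":[0,0,0],"hand":0.75},{"translation":[0,0,0],"rot":[0,0,0],"hand":0.75},{"translation":[0,0,0.002],"rot":[0,0,0],"hand":0.75},{"translation":[0,0,0.001],"rot":[0,0,0],"hand":0.75},{"translation":[0,0,0.001],"rot":[0,0,0],"hand":0.75},{"translation":[0,0,0],"rot":[0,0,0],"hand":0.75}])

```text
time_s: 9.35
eef_pos: [626.8, -47.0, 97.3]
ee_rot: [-2.628, -1.72, 0.0]
ft_force: [0.0, 0.4, -0.1]
opening: 30.8
```

>>> play_rows(motion=[{"translation":[0,0,0.001],"rot":[0,0,0],"hand":0.75},{"translation":[0,0,0.001],"rot":[0,0,0],"hand":0.75},{"translation":[0,0,0.001],"rot":[0,0,0],"hand":0.75},{"translation":[0,0,0.001],"rot":[0,0,0],"hand":0.75}])

```text
time_s: 9.75
eef_pos: [626.9, -47.0, 93.4]
ee_rot: [-2.629, -1.72, 0.0]
ft_force: [0.1, -0.3, -0.9]
opening: 31.0
```

>>> play_rows(motion=[{"translation":[0,0,0.002],"rot":[0,0,0],"hand":0.75},{"translation":[0,0,0.002],"rot":[0,0,0],"hand":0.75},{"translation":[0,0,0.002],"rot":[0,0,0],"hand":0.75},{"translation":[0,0,0.002],"rot":[0,0,0],"hand":0.75},{"translation":[0,0,0.002],"rot":[0,0,0],"hand":0.75},{"translation":[0,0,0.002],"rot":[0,0,0],"hand":0.75}])

```text
time_s: 10.35
eef_pos: [626.9, -47.1, 81.4]
ee_rot: [2.629, 1.72, -0.0]
ft_force: [0.4, 1.3, -1.2]
opening: 31.0
```

>>> play_rows(motion=[{"translation":[0,0,0.003],"rot":[0,0,0],"hand":0.75},{"translation":[0,0,0.003],"rot":[0,0,0],"hand":0.75},{"translation":[0,0,0.003],"rot":[0,0,0],"hand":0.75},{"translation":[0,0,0.003],"rot":[0,0,0],"hand":0.75},{"translation":[0,0,0.003],"rot":[0,0,0],"hand":0.75},{"translation":[0,0,0.003],"rot":[0,0,0],"hand":0.75},{"translation":[0,0,0.003],"rot":[0,0,0],"hand":0.75},{"translation":[0,0,0.003],"rot":[0,0,0],"hand":0.75},{"translation":[0,0,0],"rot":[0,0,0],"hand":0.75}])

```text
time_s: 11.25
eef_pos: [626.8, -47.0, 57.1]
ee_rot: [-2.628, -1.72, 0.0]
ft_force: [0.4, 0.5, -0.3]
opening: 30.8
```

>>> play_rows(motion=[{"translation":[0,0,0.003],"rot":[0,0,0],"hand":0.75},{"translation":[0,0,0.003],"rot":[0,0,0],"hand":0.75},{"translation":[0,0,0.002],"rot":[0,0,0],"hand":0.75},{"translation":[0,0,0.001],"rot":[0,0,0],"hand":0.75},{"translation":[0,0,0.001],"rot":[0,0,0],"hand":0.75},{"translation":[0,0,0.001],"rot":[0,0,0],"hand":0.75},{"translation":[0,0,0],"rot":[0,0,0],"hand":0.75}])

```text
time_s: 11.95
eef_pos: [626.9, -47.0, 46.6]
ee_rot: [2.629, 1.72, 0.0]
ft_force: [0.4, 0.3, -0.4]
opening: 30.8
```

>>> play_rows(motion=[{"translation":[0,0,0],"rot":[0,0,0],"hand":0.4},{"translation":[0,0,0],"rot":[0,0,0],"hand":0.4},{"translation":[0,0,0],"rot":[0,0,0],"hand":0.4},{"translation":[0,0,0],"rot":[0,0,0],"hand":0.4},{"translation":[0,0,-0.01],"rot":[0,0,0],"hand":0.4},{"translation":[0,0,-0.02],"rot":[0,0,0],"hand":0.4},{"translation":[0,0,-0.03],"rot":[0,0,0],"hand":0.4},{"translation":[0,0,-0.03],"rot":[0,0,0],"hand":0.4},{"translation":[0,0,-0.02],"rot":[0,0,0],"hand":0.4},{"translation":[0,0,0],"rot":[0,0,0],"hand":0.4}])

```text
time_s: 12.95
eef_pos: [628.9, -47.0, 161.0]
ee_rot: [2.626, 1.718, 0.008]
ft_force: [0.1, -1.0, -0.1]
opening: 52.0
```

```bash
python3 - <<'E'
from h import *
s,M=st()
D=grab('side'); i=cv2.cvtColor(D['img'],cv2.COLOR_RGB2BGR)
print('multimeter',onz(D,(289,133),34).round(0), 'washer proj',proj(D,[[483,234,3]]).round(1))
W=grab('wrist'); j=cv2.cvtColor(W['img'],cv2.COLOR_RGB2BGR)
a=cv2.resize(i[190:260,270:370],(500,350),interpolation=cv2.INTER_CUBIC)
b=cv2.resize(j[140:250,260:380],(300,275),interpolation=cv2.INTER_CUBIC); b=cv2.copyMakeBorder(b,0,75,0,0,cv2.BORDER_CONSTANT)
cv2.imwrite('pics/m2.png',np.hstack([a,b]))
E
```

```text
t 12.95 pos [628.9 -47.  161. ] yaw 1.1589 tilt [ 0.0062 -0.0003] F [ 0.1 -1.  -0.1] open 52.0
multimeter [500. 415.  34.] washer proj [[284.6 173.7]]
```

View pics/m2.png

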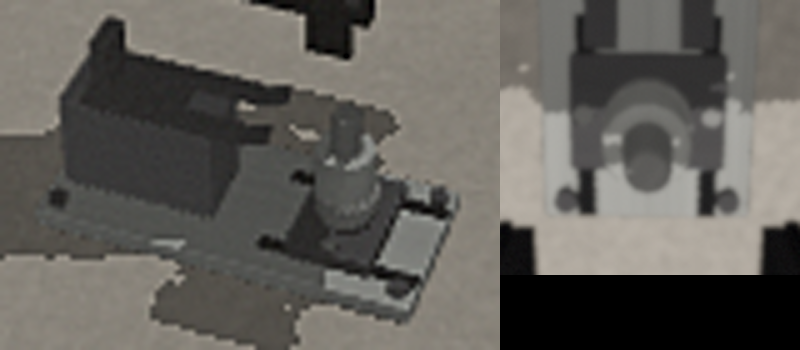

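>>> play_rows(motion=[{"translation":[0.0199,-0.0245,0],"rot":[0,0,0],"hand":0.25},{"translation":[0.0199,-0.0245,0],"rot":[0,0,0],"hand":0.25},{"translation":[0.0199,-0.0245,0],"rot":[0,0,0],"hand":0.25},{"translation":[0.0199,-0.0245,0],"rot":[0,0,0],"hand":0.25},{"translation":[0.0199,-0.0245,0.005],"rot":[0,0,0],"hand":0.25},{"translation":[0.0199,-0.0245,0.005],"rot":[0,0,0],"hand":0.25},{"translation":[0.0199,-0.0245,0.01],"rot":[0,0,0],"hand":0.25},{"translation":[0.0199,-0.0245,0.01],"rot":[0,0,0],"hand":0.25},{"translation":[0.0199,-0.0245,0.01],"rot":[0,0,0],"hand":0.25},{"translation":[0.0199,-0.0245,0],"rot":[0,0,0],"hand":0.25}])

```text
time_s: 14.05
eef_pos: [479.8, 233.6, 114.0]
ee_rot: [-2.628, -1.72, 0.006]
ft_force: [-0.2, -0.2, -0.1]
opening: 65.6
```

>>> play_rows(motion=[{"translation":[0,0,0],"rot":[0,0,0.131],"hand":0.25},{"translation":[0,0,0],"rot":[0,0,0.131],"hand":0.25},{"translation":[0,0,0],"rot":[0,0,0.131],"hand":0.25},{"translation":[0,0,0],"rot":[0,0,0.131],"hand":0.25},{"translation":[0,0,0],"rot":[0,0,0.131],"hand":0.25},{"translation":[0,0,0],"rot":[0,0,0.131],"hand":0.25},{"translation":[0,0,0],"rot":[0,0,0.131],"hand":0.25},{"translation":[0,0,0],"rot":[0,0,0.131],"hand":0.25},{"translation":[0,0,0],"rot":[0,0,0.131],"hand":0.25},{"translation":[0,0,0],"rot":[0,0,0.131],"hand":0.25},{"translation":[0,0,0],"rot":[0,0,0.131],"hand":0.25},{"translation":[0,0,0],"rot":[0,0,0.131],"hand":0.25},{"translation":[0,0,0],"rot":[0,0,0],"hand":0.25},{"translation":[0,0,0],"rot":[0,0,0],"hand":0.25},{"translation":[0,0,0],"rot":[0,0,0],"hand":0.25}])

```text
time_s: 15.55
eef_pos: [481.7, 233.3, 116.1]
ee_rot: [3.075, -0.639, -0.001]
ft_force: [-0.3, -0.3, 0.5]
opening: 65.2
```

```bash
python3 - <<'E'
from h import *
s,M=st()
W=grab('wrist'); p=proj(W,[[483,234,6],[*s['eef_pos'][:2],6]]); print(p.round(1))
u,v=p[0].astype(int); u0,v0=u-75,v-55; print(u0,v0)
i=cv2.cvtColor(W['img'],cv2.COLOR_RGB2BGR)
cv2.imwrite('pics/w4.png',cv2.resize(i[v0:v0+110,u0:u0+150],(750,550),interpolation=cv2.INTER_CUBIC))
import pickle; pickle.dump((W,M,s['eef_pos']),open('w4.pkl','wb'))
E
```

```text
t 15.55 pos [481.7 233.3 116.1] yaw -0.4099 tilt [-0.0008 -0.0003] F [-0.3 -0.3  0.5] open 65.2
[[319.9 190.9]
 [319.  192.1]]
244 135
```

View pics/w4.png

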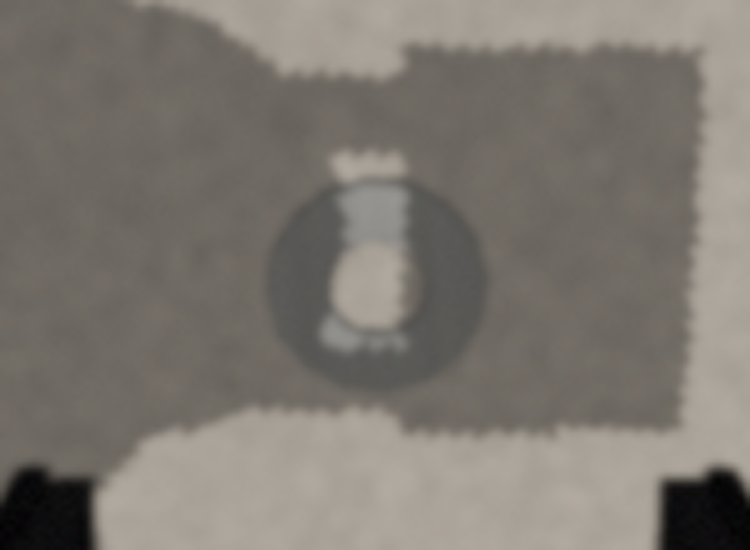

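>>> play_rows(motion=[{"translation":[0,-0.0006,0.015],"rot":[0,0,0],"hand":0.25},{"translation":[0,0,0.025],"rot":[0,0,0],"hand":0.25},{"translation":[0,0,0.025],"rot":[0,0,0],"hand":0.25},{"translation":[0,0,0.02],"rot":[0,0,0],"hand":0.25},{"translation":[0,0,0.015],"rot":[0,0,0],"hand":0.25},{"translation":[0,0,0.008],"rot":[0,0,0],"hand":0.25},{"translation":[0,0,0.004],"rot":[0,0,0],"hand":0.25},{"translation":[0,0,0],"rot":[0,0,0],"hand":0.25},{"translation":[0,0,0],"rot":[0,0,0],"hand":0.25}])

```text
time_s: 16.5
eef_pos: [482.8, 234.3, 5.3]
ee_rot: [-3.074, 0.644, -0.001]
ft_force: [0.1, 0.1, 0.1]
opening: 65.4
```

>>> play_rows(motion=[{"translation":[0,0,0.002],"rot":[0,0,0],"hand":0.25},{"translation":[0,0,0.0015],"rot":[0,0,0],"hand":0.25},{"translation":[0,0,0],"rot":[0,0,0],"hand":0.25},{"translation":[0,0,0],"rot":[0,0,0],"hand":0.65},{"translation":[0,0,0],"rot":[0,0,0],"hand":0.65},{"translation":[0,0,0],"rot":[0,0,0],"hand":0.65},{"translation":[0,0,0],"rot":[0,0,0],"hand":0.65},{"translation":[0,0,0],"rot":[0,0,0],"hand":0.65},{"translation":[0,0,0],"rot":[0,0,0],"hand":0.65}])

```text
time_s: 17.4
eef_pos: [482.3, 234.0, 1.1]
ee_rot: [-3.075, 0.644, -0.0]
ft_force: [-0.3, -0.4, 0.8]
opening: 40.1
```

>>> play_rows(motion=[{"translation":[0,0,-0.0005],"rot":[0,0,0],"hand":0.25},{"translation":[0,0,0],"rot":[0,0,0],"hand":0.25},{"translation":[0,0,0],"rot":[0,0,0],"hand":0.25},{"translation":[0,0,0],"rot":[0,0,-0.131],"hand":0.25},{"translation":[0,0,0],"rot":[0,0,-0.131],"hand":0.25},{"translation":[0,0,0],"rot":[0,0,-0.131],"hand":0.25},{"translation":[0,0,0],"rot":[0,0,-0.131],"hand":0.25},{"translation":[0,0,0],"rot":[0,0,-0.131],"hand":0.25},{"translation":[0,0,0],"rot":[0,0,-0.131],"hand":0.25},{"translation":[0,0,0],"rot":[0,0,-0.131],"hand":0.25},{"translation":[0,0,0],"rot":[0,0,-0.131],"hand":0.25},{"translation":[0,0,0],"rot":[0,0,-0.131],"hand":0.25},{"translation":[0,0,0],"rot":[0,0,-0.131],"hand":0.25},{"translation":[0,0,0],"rot":[0,0,-0.131],"hand":0.25},{"translation":[0,0,0],"rot":[0,0,-0.131],"hand":0.25},{"translation":[0,0,0],"rot":[0,0,0],"hand":0.25},{"translation":[0,0,0],"rot":[0,0,0],"hand":0.25}])

```text
time_s: 19.1
eef_pos: [482.3, 233.9, 1.5]
ee_rot: [-2.632, -1.715, 0.0]
ft_force: [1.0, -0.0, 0.5]
opening: 65.2
```

>>> play_rows(motion=[{"translation":[0,0,0],"rot":[0,0,0],"hand":0.65},{"translation":[0,0,0],"rot":[0,0,0],"hand":0.65},{"translation":[0,0,0],"rot":[0,0,0],"hand":0.65},{"translation":[0,0,0],"rot":[0,0,0],"hand":0.65},{"translation":[0,0,0],"rot":[0,0,0],"hand":0.65},{"translation":[0,0,0],"rot":[0,0,0],"hand":0.65}])

```text
time_s: 19.7
eef_pos: [482.3, 234.0, 1.6]
ee_rot: [-2.629, -1.72, 0.0]
ft_force: [-0.2, 0.1, 0.2]
opening: 40.0
```

```bash
python3 -c "
from h import *
s,M=st(); print(totool([626.9-s['eef_pos'][0],-47-s['eef_pos'][1],0],M))"
```

```text
t 19.7 pos [482.3 234.    1.6] yaw 1.1588 tilt [-0.  0.] F [-0.2  0.1  0.2] open 40.0
[-199.6  245.    -0. ]
```

>>> play_rows(motion=[{"translation":[0,0,-0.01],"rot":[0,0,0],"hand":0.65},{"translation":[0,0,-0.02],"rot":[0,0,0],"hand":0.65},{"translation":[0,0,-0.03],"rot":[0,0,0],"hand":0.65},{"translation":[0,0,-0.03],"rot":[0,0,0],"hand":0.65},{"translation":[0,0,-0.03],"rot":[0,0,0],"hand":0.65},{"translation":[0,0,-0.01],"rot":[0,0,0],"hand":0.65},{"translation":[0,0,0],"rot":[0,0,0],"hand":0.65}])

```text
time_s: 20.4
eef_pos: [483.2, 234.4, 133.3]
ee_rot: [2.628, 1.72, 0.005]
ft_force: [0.0, 0.2, -1.7]
opening: 40.2
```

>>> play_rows(motion=[{"translation":[-0.0116,0.015,0],"rot":[0,0,0],"hand":0.65},{"translation":[-0.02,0.025,0],"rot":[0,0,0],"hand":0.65},{"translation":[-0.024,0.029,0],"rot":[0,0,0],"hand":0.65},{"translation":[-0.024,0.029,0],"rot":[0,0,0],"hand":0.65},{"translation":[-0.024,0.029,0],"rot":[0,0,0],"hand":0.65},{"translation":[-0.024,0.029,0],"rot":[0,0,0],"hand":0.65},{"translation":[-0.024,0.029,0],"rot":[0,0,0],"hand":0.65},{"translation":[-0.024,0.029,0],"rot":[0,0,0],"hand":0.65},{"translation":[-0.016,0.02,0],"rot":[0,0,0],"hand":0.65},{"translation":[-0.008,0.011,0],"rot":[0,0,0],"hand":0.65},{"translation":[0,0,0],"rot":[0,0,0],"hand":0.65},{"translation":[0,0,0],"rot":[0,0,0],"hand":0.65},{"translation":[0,0,0],"rot":[0,0,0],"hand":0.65},{"translation":[0,0,0],"rot":[0,0,0],"hand":0.65},{"translation":[0,0,0],"rot":[0,0,0],"hand":0.65}])

```text
time_s: 21.9
eef_pos: [626.7, -46.0, 131.8]
ee_rot: [2.628, 1.722, 0.0]
ft_force: [0.6, -0.6, -0.4]
opening: 40.4
```

```bash
python3 - <<'E'
from h import *
s,M=st(); print(totool([626.9-s['eef_pos'][0],-47-s['eef_pos'][1],0],M))
W=grab('wrist'); i=cv2.cvtColor(W['img'],cv2.COLOR_RGB2BGR)
e=s['eef_pos']; print(proj(W,[[626.9,-47,94],[e[0],e[1],e[2]+4.5]]).round(1))
cv2.imwrite('pics/w5.png',cv2.resize(i[130:280,220:420],(800,600),interpolation=cv2.INTER_CUBIC))
E
```

```text
t 21.9 pos [626.7 -46.  131.8] yaw 1.1603 tilt [0.0002 0.0001] F [ 0.6 -0.6 -0.4] open 40.4
[-0.8  0.5 -0. ]
[[319.2 222.9]
 [320.6 249.7]]
```

View pics/w5.png

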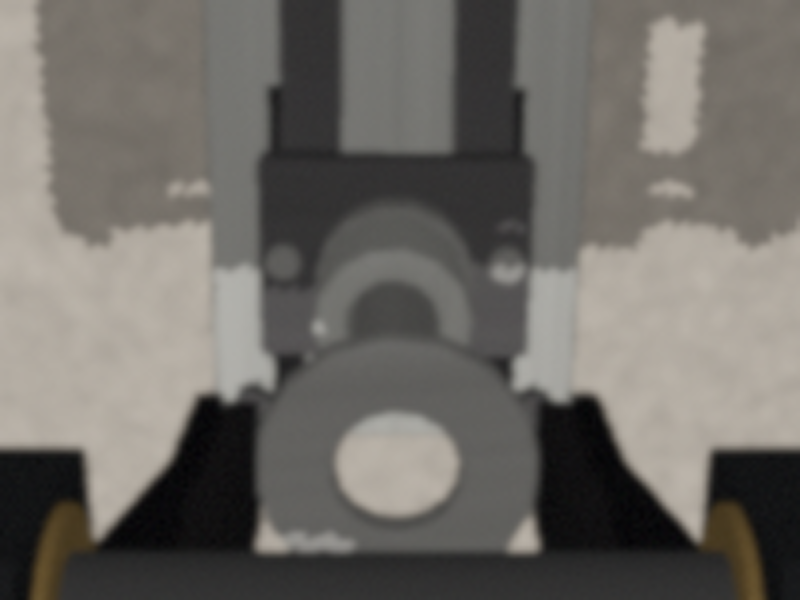

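>>> play_rows(motion=[{"translation":[-0.0008,0.0005,0.005],"rot":[0,0,0],"hand":0.65},{"translation":[0,0,0.01],"rot":[0,0,0],"hand":0.65},{"translation":[0,0,0.01],"rot":[0,0,0],"hand":0.65},{"translation":[0,0,0.005],"rot":[0,0,0],"hand":0.65},{"translation":[0,0,0],"rot":[0,0,0],"hand":0.65},{"translation":[0,0,0],"rot":[0,0,0],"hand":0.65},{"translation":[0,0,0],"rot":[0,0,0],"hand":0.65}])

```text
time_s: 22.65
eef_pos: [627.3, -47.9, 101.9]
ee_rot: [2.628, 1.72, 0.001]
ft_force: [0.4, -0.1, 0.4]
opening: 40.1
```

>>> play_rows(motion=[{"translation":[0.0005,-0.0005,0.001],"rot":[0,0,0],"hand":0.65},{"translation":[0,0,0.002],"rot":[0,0,0],"hand":0.65},{"translation":[0,0,0.001],"rot":[0,0,0],"hand":0.65},{"translation":[0,0,0],"rot":[0,0,0],"hand":0.65}])

```text
time_s: 23.05
eef_pos: [626.7, -47.3, 97.4]
ee_rot: [-2.629, -1.72, 0.0]
ft_force: [-0.5, -0.1, 0.3]
opening: 40.4
```

>>> play_rows(motion=[{"translation":[0,0,0.001],"rot":[0,0,0],"hand":0.65},{"translation":[0,0,0.001],"rot":[0,0,0],"hand":0.65},{"translation":[0,0,0.001],"rot":[0,0,0],"hand":0.65},{"translation":[0,0,0],"rot":[0,0,0],"hand":0.65}])

```text
time_s: 23.45
eef_pos: [626.7, -47.3, 94.4]
ee_rot: [-2.629, -1.72, 0.0]
ft_force: [0.8, -0.4, -1.1]
opening: 40.5
```

>>> play_rows(motion=[{"translation":[0,0,0.001],"rot":[0,0,0],"hand":0.65},{"translation":[0,0,0.001],"rot":[0,0,0],"hand":0.65},{"translation":[0,0,0.001],"rot":[0,0,0],"hand":0.65},{"translation":[0,0,0.001],"rot":[0,0,0],"hand":0.65},{"translation":[0,0,0],"rot":[0,0,0],"hand":0.65}])

```text
time_s: 23.95
eef_pos: [627.0, -47.2, 90.5]
ee_rot: [2.629, 1.72, 0.001]
ft_force: [1.2, -0.1, -0.2]
opening: 40.4
```

>>> play_rows(motion=[{"translation":[0,0,0.002],"rot":[0,0,0],"hand":0.65},{"translation":[0,0,0.002],"rot":[0,0,0],"hand":0.65},{"translation":[0,0,0.002],"rot":[0,0,0],"hand":0.65},{"translation":[0,0,0.002],"rot":[0,0,0],"hand":0.65},{"translation":[0,0,0.002],"rot":[0,0,0],"hand":0.65},{"translation":[0,0,0.002],"rot":[0,0,0],"hand":0.65},{"translation":[0,0,0.002],"rot":[0,0,0],"hand":0.65},{"translation":[0,0,0.001],"rot":[0,0,0],"hand":0.65},{"translation":[0,0,0],"rot":[0,0,0],"hand":0.65}])

```text
time_s: 24.85
eef_pos: [627.0, -47.3, 75.5]
ee_rot: [2.629, 1.72, 0.0]
ft_force: [3.3, -0.0, -0.4]
opening: 40.2
```

>>> play_rows(motion=[{"translation":[0,0.0004,0.001],"rot":[0,0,0],"hand":0.65},{"translation":[0,0,0.001],"rot":[0,0,0],"hand":0.65},{"translation":[0,0,0.001],"rot":[0,0,0],"hand":0.65},{"translation":[0,0,0.001],"rot":[0,0,0],"hand":0.65},{"translation":[0,0,0],"rot":[0,0,0],"hand":0.65}])

```text
time_s: 25.35
eef_pos: [627.1, -47.4, 71.5]
ee_rot: [-2.629, -1.72, 0.0]
ft_force: [1.8, 0.6, 1.3]
opening: 40.8
```

>>> play_rows(motion=[{"translation":[0,0,0],"rot":[0,0,0],"hand":0.3},{"translation":[0,0,0],"rot":[0,0,0],"hand":0.3},{"translation":[0,0,0],"rot":[0,0,0],"hand":0.3},{"translation":[0,0,0],"rot":[0,0,0],"hand":0.3},{"translation":[0,0,-0.01],"rot":[0,0,0],"hand":0.3},{"translation":[0,0,-0.02],"rot":[0,0,0],"hand":0.3},{"translation":[0,0,-0.03],"rot":[0,0,0],"hand":0.3},{"translation":[0,0,0],"rot":[0,0,0],"hand":0.3},{"translation":[0,0,0],"rot":[0,0,0],"hand":1},{"translation":[0,-0.02,0],"rot":[0,0,0],"hand":1},{"translation":[0,-0.03,0],"rot":[0,0,0],"hand":1},{"translation":[0,-0.03,0],"rot":[0,0,0],"hand":1},{"translation":[0,-0.03,0],"rot":[0,0,0],"hand":1},{"translation":[0,-0.03,0],"rot":[0,0,0],"hand":1},{"translation":[0,-0.0165,0],"rot":[0,0,0],"hand":1},{"translation":[0,0,0],"rot":[0,0,0],"hand":1},{"translation":[0,0,0],"rot":[0,0,0],"hand":1}])

```text
time_s: 27.05
eef_pos: [483.8, 14.9, 131.4]
ee_rot: [2.628, 1.72, -0.0]
ft_force: [0.4, -0.6, 1.3]
opening: 2.1
```

```bash
python3 - <<'E'
from h import *
s,M=st(); a=-.413; d=np.array(s['eef_pos'][:2])-[632,-49.3]; print('stand',d@[np.cos(a),np.sin(a)],d@[-np.sin(a),np.cos(a)])
D=grab('side'); W=grab('wrist'); i,j=[cv2.cvtColor(c['img'],cv2.COLOR_RGB2BGR) for c in(D,W)]
a=cv2.resize(i[160:260,260:370],(550,500),interpolation=cv2.INTER_CUBIC)
b=cv2.resize(j[100:300,220:420],(250,250)); b=cv2.copyMakeBorder(b,0,250,0,0,cv2.BORDER_CONSTANT)
cv2.imwrite('pics/m3.png',np.hstack([a,b]))
E
```

```text
t 27.05 pos [483.8  14.9 131.4] yaw 1.159 tilt [-0.0001 -0.0004] F [ 0.4 -0.6  1.3] open 2.1
stand -161.48608607905712 -0.7191013132509619
```

View pics/m3.png

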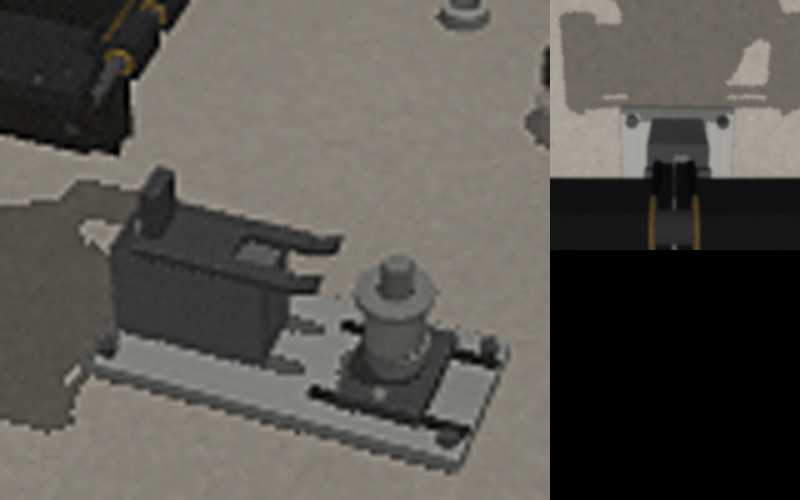

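>>> play_rows(motion=[{"translation":[0,0,0.01],"rot":[0,0,0],"hand":1},{"translation":[0,0,0.015],"rot":[0,0,0],"hand":1},{"translation":[0,0,0.01],"rot":[0,0,0],"hand":1},{"translation":[0,0,0.005],"rot":[0,0,0],"hand":1},{"translation":[0,0,0.002],"rot":[0,0,0],"hand":1},{"translation":[0,0,0],"rot":[0,0,0],"hand":1}])

```text
time_s: 27.75
eef_pos: [483.8, 15.2, 89.4]
ee_rot: [-2.628, -1.72, 0.0]
ft_force: [-0.5, 0.4, -0.1]
opening: 0.4
```

>>> play_rows(motion=[{"translation":[0,0.003,0],"rot":[0,0,0],"hand":1},{"translation":[0,0.003,0],"rot":[0,0,0],"hand":1},{"translation":[0,0.003,0],"rot":[0,0,0],"hand":1},{"translation":[0,0.003,0],"rot":[0,0,0],"hand":1},{"translation":[0,0.003,0],"rot":[0,0,0],"hand":1},{"translation":[0,0.003,0],"rot":[0,0,0],"hand":1}])

```text
time_s: 28.35
eef_pos: [500.2, 8.0, 89.5]
ee_rot: [-2.628, -1.72, 0.001]
ft_force: [-2.5, 1.0, 2.6]
opening: 0.5
```

>>> play_rows(motion=[{"translation":[0,0.0025,0],"rot":[0,0,0],"hand":1},{"translation":[0,0.0025,0],"rot":[0,0,0],"hand":1},{"translation":[0,0.0025,0],"rot":[0,0,0],"hand":1},{"translation":[0,0.0025,0],"rot":[0,0,0],"hand":1},{"translation":[0,0.0025,0],"rot":[0,0,0],"hand":1},{"translation":[0,0.0025,0],"rot":[0,0,0],"hand":1},{"translation":[0,0.0025,0],"rot":[0,0,0],"hand":1},{"translation":[0,0.0025,0],"rot":[0,0,0],"hand":1}])

```text
time_s: 29.15
eef_pos: [518.4, -0.1, 89.5]
ee_rot: [-2.628, -1.72, 0.001]
ft_force: [-5.5, -0.0, 3.2]
opening: 0.4
```

>>> play_rows(motion=[{"translation":[0,0.0025,0],"rot":[0,0,0],"hand":1},{"translation":[0,0.0025,0],"rot":[0,0,0],"hand":1},{"translation":[0,0.0025,0],"rot":[0,0,0],"hand":1},{"translation":[0,0.0025,0],"rot":[0,0,0],"hand":1},{"translation":[0,0.0025,0],"rot":[0,0,0],"hand":1},{"translation":[0,0.0025,0],"rot":[0,0,0],"hand":1},{"translation":[0,0.0025,0],"rot":[0,0,0],"hand":1},{"translation":[0,0.0025,0],"rot":[0,0,0],"hand":1}])

```text
time_s: 29.95
eef_pos: [536.6, -8.2, 89.4]
ee_rot: [-2.628, -1.72, 0.001]
ft_force: [-4.6, 0.0, 4.3]
opening: 0.6
```

>>> play_rows(motion=[{"translation":[0,0.0025,0],"rot":[0,0,0],"hand":1},{"translation":[0,0.0025,0],"rot":[0,0,0],"hand":1},{"translation":[0,0.0025,0],"rot":[0,0,0],"hand":1},{"translation":[0,0.0025,0],"rot":[0,0,0],"hand":1},{"translation":[0,0.0025,0],"rot":[0,0,0],"hand":1},{"translation":[0,0.0025,0],"rot":[0,0,0],"hand":1},{"translation":[0,0.002,0],"rot":[0,0,0],"hand":1}])

```text
time_s: 30.65
eef_pos: [552.2, -15.1, 89.4]
ee_rot: [-2.629, -1.72, 0.002]
ft_force: [-5.0, -0.0, 3.3]
opening: 0.5
```

>>> play_rows(motion=[{"translation":[0,0.001,0],"rot":[0,0,0],"hand":1},{"translation":[0,0.001,0],"rot":[0,0,0],"hand":1},{"translation":[0,0.001,0],"rot":[0,0,0],"hand":1}])

```text
time_s: 30.95
eef_pos: [554.9, -16.4, 89.4]
ee_rot: [-2.629, -1.72, 0.002]
ft_force: [-5.4, 0.4, 3.3]
opening: 0.5
```

>>> play_rows(motion=[{"translation":[0,0.001,0],"rot":[0,0,0],"hand":1},{"translation":[0,0.001,0],"rot":[0,0,0],"hand":1},{"translation":[0,0.001,0],"rot":[0,0,0],"hand":1}])

```text
time_s: 31.25
eef_pos: [556.8, -17.2, 89.3]
ee_rot: [-2.628, -1.719, 0.004]
ft_force: [-12.7, 1.9, 9.3]
opening: 0.5
```

>>> play_rows(motion=[{"translation":[0,0.001,0],"rot":[0,0,0],"hand":1},{"translation":[0,0.0005,0],"rot":[0,0,0],"hand":1},{"translation":[0,0,0],"rot":[0,0,0],"hand":1}])

```text
time_s: 31.55
eef_pos: [556.9, -17.2, 89.3]
ee_rot: [-2.626, -1.719, 0.007]
ft_force: [-16.2, 2.2, 12.8]
opening: 0.4
```

>>> play_rows(motion=[{"translation":[0,0.001,0],"rot":[0,0,0],"hand":1},{"translation":[0,0.001,0],"rot":[0,0,0],"hand":1},{"translation":[0,0,0],"rot":[0,0,0],"hand":1},{"translation":[0,0,0],"rot":[0,0,0],"hand":1}])

```text
time_s: 31.95
eef_pos: [557.0, -17.2, 89.2]
ee_rot: [-2.623, -1.719, 0.011]
ft_force: [-23.5, 5.3, 18.8]
opening: 0.8
```

>>> play_rows(motion=[{"translation":[0,-0.006,0],"rot":[0,0,0],"hand":1},{"translation":[0,-0.01,0],"rot":[0,0,0],"hand":1},{"translation":[0,-0.01,0],"rot":[0,0,0],"hand":1},{"translation":[0,0,-0.015],"rot":[0,0,0],"hand":1},{"translation":[0,0,-0.03],"rot":[0,0,0],"hand":1},{"translation":[0,0,-0.03],"rot":[0,0,0],"hand":1},{"translation":[0,-0.02,-0.02],"rot":[0,0,0],"hand":1},{"translation":[0,-0.03,0],"rot":[0,0,0],"hand":1},{"translation":[0,-0.02,0],"rot":[0,0,0],"hand":1},{"translation":[0,0,0],"rot":[0,0,0],"hand":1},{"translation":[0,0,0],"rot":[0,0,0],"hand":1}])

```text
time_s: 33.05
eef_pos: [473.9, 19.6, 185.8]
ee_rot: [2.627, 1.72, 0.002]
ft_force: [-0.0, -0.5, -1.2]
opening: 0.5
```

```bash
python3 - <<'E'
from h import *
st()
D=grab('side'); W=grab('wrist'); i,j=[cv2.cvtColor(c['img'],cv2.COLOR_RGB2BGR) for c in(D,W)]
a=-.413;x=np.array([np.cos(a),np.sin(a)]);o=np.array([632,-49.3]);y=np.array([-x[1],x[0]])
for n,l in (('tab+y corner home',(-71,12,109)),('tips',(28,21,79)),('tip-',(28,-21,79))):
    print(n,proj(D,np.r_[o+l[0]*x+l[1]*y,l[2]]).round(1))
A=cv2.resize(i[180:260,270:370],(800,600)[:1]+(640,),interpolation=cv2.INTER_CUBIC)[:600]
cv2.imwrite('pics/m4.png',A)
E
```

```text
t 33.05 pos [473.9  19.6 185.8] yaw 1.1592 tilt [ 0.0022 -0.0006] F [-0.  -0.5 -1.2] open 0.5
tab+y corner home [[316.3 198.5]]
tips [[354.1 213.6]]
tip- [[349.1 224.5]]
```

View pics/m4.png

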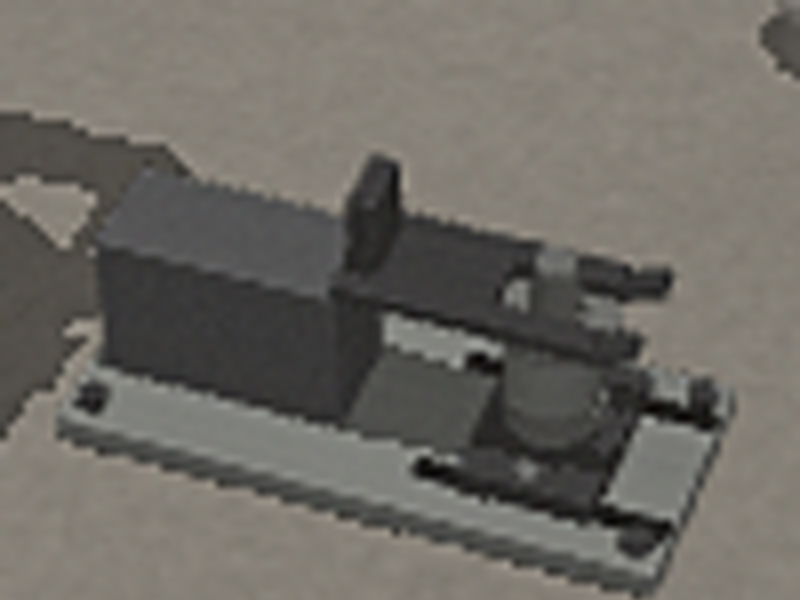

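The fork tips are within about 2 px of their home position: predicted (673,269) in the crop, seen at about (672,275). The washer is under the tines and the arm is clear, so I'm handing in.

```bash
python3 -c "
from h import *
print(manip.finish_job()); st()"
```

```text
the job is handed in; nothing more can be done
None
the job is handed in; nothing more can be done
```

The sleeve is on the bearing, the washer is on top of it, and the fork is pushed home over both. I handed the job in at about 33 s of the 72 s allowed; no verdict came back.

- **Finding the shaft:** I placed it from the wrist images, about 5.5 mm to the −x side of its nominal point. Feeling for contact while lowering confirmed it.
- **Sleeve and washer:** I gripped each one twice, at right angles, to centre it in the fingers before lifting. The sleeve went down with no more than about 1.5 N at the wrist. The washer showed a brief 3.3 N sideways touch on the shaft, which I corrected by 0.4 mm.
- **Fork:** I pushed the tab with the closed fingers until it stopped, then raised the push to about 24 N along x (about 30 N in all) and it moved no further.

**Last checks:**
- The final side picture shows the stack on the shaft under the tines.
- The far tine tip is within a pixel of where it should be when home. The near tip was about 2 px off, which is within reading error.
- The arm was clear of everything, with wrist force near zero.
- The push force stayed near 5 N until the stop, less than the roughly 8 N extra expected while wedging. I did not measure the 3 mm press-down directly; I take it from the fork being fully home.
- I came nowhere near touching the bystanders, but I did not measure their positions again at the end.

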